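Roll the coating roller up to its stop

TASK

On the deck of the film coater a loose steel roller lies on the level infeed of an aluminium ramp. With fingertips behind it, push it slowly up the slope and over the crest so that it comes to rest in its seat against the orange stop; stay behind it all the way so that it never runs free or rolls back down the slope. Push gently: do not grip, pinch or lift the roller, leave the two vials and the jar on the deck where they stand, and draw the hand clear at the end.

Things in the scene. Friction and masses are not known exactly. Their poses are not given: they have to be found in the camera images.
- roller_center (a point): Centre of the loose polished steel roller, on its axis: 44 mm in diameter, body 100 mm long, plus a brass stub 18 mm in diameter and 6 mm long at each end (112 mm overall); 0.3 to 0.65 kg, slippery (friction about 0.35). Its x axis is the roller's axis, lying across the ramp; y and z turn as it rolls. It starts at rest on the level infeed.
- slope (a point): Foot of the slope, on the ramp's bed midway across, where the level infeed ends. Frame tilted with the slope: x level across the ramp, y up the slope (7 degrees), z normal to it. The slope runs 141 mm along y to the crest, then the bed dips 6 degrees over 42 mm to the stop. Behind the foot (-y) the infeed is level for 90 mm and ends in a lip 5 mm high, 6 mm thick.
- seat (a point): The roller centre's place when seated against the stop; the orange stop's face is 22 mm beyond. Level frame: x across the ramp, y uphill towards the stop, z up. The crest is 20 mm before this point in y. Once its centre is past the crest the roller rolls into the seat by itself and stays. This point is 160 mm beyond the foot of the slope horizontally and 37 mm above the infeed bed.
- coater: The fixed film coater, a blue box with a white deck 344 x 384 mm, 100 mm above the bench; origin under its centre on the bench, z up, y in the ramp's uphill direction. The ramp is a straight aluminium channel 118 mm wide along the deck's middle line, between grey cheeks 10 mm higher than its bed; infeed bed 12 mm and orange stop 50 mm above the deck; the deck is bare behind the lip.
- vial_amber_center (a point): Centre of an amber glass vial with a black cap, 28 mm in diameter, 55 mm tall, loose, upright on the deck beside the ramp; z up. To be left alone.
- vial_clear_center (a point): Centre of a clear glass vial with a black cap, 28 mm in diameter, 55 mm tall, loose, upright on the deck beside the ramp; z up. To be left alone.
- jar_white_center (a point): Centre of a white plastic jar with a blue lid, 36 mm in diameter, 50 mm tall, loose, upright on the deck beside the ramp; z up. To be left alone.
Things that resemble listed ones, but are neither listed nor needed, are in the scene too. Of the things like the part that bears roller_center, leave any that is purple; of the rest the larger one is meant.

How it is judged (in metres and radians):
On the way:
1. the roller is on the upper half of the slope, rolling on the bed (y of roller_center in the frame of slope between 0.07 and 0.14 m and z of roller_center in the frame of slope below 0.026 m), for 0.1 s.
At the end, for the whole second after the job is handed in: The roller lies at rest in its seat against the orange stop: its centre within 4 mm of the seat point along the ramp and in height, square to within 0.08 rad; the vials and jar stand upright within 20 mm of where they began (y of roller_center in the frame of seat between -0.004 and 0.004 m and z of roller_center in the frame of seat between -0.004 and 0.004 m and angle between the x axis of roller_center and the x axis of seat, either way round below 0.08 rad and linear speed of roller below 0.02 m/s and distance of each of vial_amber_center, vial_clear_center, jar_white_center from where it was at the start of the episode below 0.02 m and angle between each of vial_amber_center, vial_clear_center, jar_white_center's own z axis and vertical below 0.3 rad); the robot touches nothing.
It fails at once if the roller runs free on the slope: faster than 0.18 m/s with nothing of the robot touching it (rolled back some 20 mm, or was flung) (y of roller_center in the frame of slope between 0.012 and 0.135 m and linear speed of roller above 0.18 m/s and contact force between each of the arm, the fingers and roller below 0.02 N).
It fails at once if the roller is lifted off the ramp (z of roller_center in the frame of slope above 0.037 m).
It fails at once if the roller is squeezed or pressed hard (over 35 N) (contact force between the fingers and roller above 35 N).
It fails at once if a vial or the jar is moved more than 20 mm or tipped (not (distance of vial_amber_center from where it was at the start of the episode below 0.02 m) or not (distance of vial_clear_center from where it was at the start of the episode below 0.02 m) or not (distance of jar_white_center from where it was at the start of the episode below 0.02 m) or not (angle between vial_amber_center's own z axis and vertical below 0.3 rad) or not (angle between vial_clear_center's own z axis and vertical below 0.3 rad) or not (angle between jar_white_center's own z axis and vertical below 0.3 rad)).
It also fails if it takes over 38 s, if anything falls off the work surface, if the arm or the gripper's body presses on something with over 40 N, if the wrist force passes 120 N, or if a joint passes its speed limit or range.

ROBOT

A 6-joint arm with a two-finger parallel gripper is mounted at the origin on the work surface. World frame = base frame: x ahead of the robot, y to its left, z up, the work surface at z = 0. Lengths are in mm, angles in rad, forces in N, time in s.
With the tool pointing down it reaches from about 350 to 800 mm from the base axis. Payload 7.3 kg.
Tool frame: the origin (TCP) lies at the very end of the fingers, on their centre line; the grasp point (between the pads) lies 19 mm behind it (manip.grasp_offset is the distance from the TCP to the grasp point, in mm); x points along the fingers, z is the direction in which the jaws open and shut, and the axes are right-handed (so a half turn about x gives the same grasp; the last joint's range is limited). The gripper opens to 85 mm and grips with 20 to 120 N. Pads are 22 mm wide; open, the fingers measure 114 mm over their backs; the gripper's body (76 mm by 85 mm) begins 54 mm behind the grasp point. The pads swing forward as they close: fully open they stand 13 mm farther back than shut.
Start: joints at [0.979, 0.342, 1.524, -0, 1.275, -0.146], TCP at [226.358, 473.716, 231.322] pointing down, gripper open.
Joint ranges: [-2.53, 2.53], [-0.77, 2.02], [0.04, 2.7], [-1, 4.14], [0.28, 2.66], [-3.11, 3.11]. Speed limits (rad/s): [2.57, 2.57, 3.14, 3.14, 3.14, 3.14].

INTERFACE

Orientations are given as a 3x3 rotation matrix whose columns are the frame's x, y, z axes.
In Python, from cell import manip gives the robot as it stands. The module is installed in compiled form; this text tells all that it offers. Calls block until the motion is done:
- manip.movep(position, orientation): joint-space move of the TCP to a pose.
- manip.move_l(position, rotation=None, rate=150, contact_N=None): straight line of the TCP; rotation=None keeps the orientation; rate is the mean speed in mm/s. With contact_N (N) it stops when the force on the tool has changed by that much, and returns True; else False.
- manip.movej(angles): joint-space move.
- manip.command_gripper(opening, force=None): finger opening in mm; force is the grip in N (None keeps the last); returns when the fingers have stopped.
- manip.hold(seconds).
- manip.solve_ik(position, orientation): joint angles nearest the present ones, or None.
- manip.snapshot(name): name is "side" or "top"; returns (picture, depth): 400x640x3 uint8, red, green, blue; 400x640 float32, mm along the optical axis (not along the pixel's ray), 0 where there is no reading.
- manip.camera_model(name): a dict with "K" (3x3 intrinsics, pixels), "xyz" and "attitude" of the camera in the world. Camera axes: x right, y down, z forward; pixel columns grow to the right and rows downward; lengths in mm; the calibration is good to about 2 mm. A picture is of the moment at which its call begins. camera_model takes no time and is no camera call.
A pose or a line that the arm cannot do raises manip.Unreachable and nothing moves.
- manip.hand_in(): hands the job in, once; it reports no verdict.
Readings, each from a call of its own:
- manip.read_clock(): time.
- manip.read_qpos(): joint angles.
- manip.read_dq(): joint speeds.
- manip.read_tau(): joint torques, N m.
- manip.read_tcp_pos(): TCP position.
- manip.read_eef_rot(): TCP orientation.
- manip.read_ft_force(): force on the tool from outside, world axes, zero at the start.
- manip.read_ft_torque(): the same for the moment, N m.
- manip.read_opening(): finger opening in mm.
Only numpy, scipy, OpenCV 4.12 (cv2) and the standard library are available. Lean on these libraries where they do the work, as an engineer would, in place of code of your own. Each camera call takes 0.05 s, during which the arm holds its last target.

## Working session

There is one attempt and no reset: what is moved stays moved. The work goes in short steps, each a Python script; the robot and the scene stay as the last script left them, time stands still between calls to the robot, and variables do not carry over. Pictures are saved under pics/ and viewed, and the job is handed in when it is done.

```bash
mkdir -p pics; cat > h.py <<'E'
import numpy as np, cv2
from cell import manip
def snap(n,f):
    p,d=manip.snapshot(n); cv2.imwrite('pics/'+f+'.png',p[:,:,::-1]); np.save('pics/'+f+'_d.npy',d); np.save('pics/'+f+'_p.npy',p); return p,d
def pts(n,d):
    c=manip.camera_model(n);K=np.array(c['K']);R=np.array(c['attitude']);t=np.array(c['xyz'])
    v,u=np.mgrid[0:400,0:640]
    P=np.stack([(u-K[0,2])/K[0,0]*d,(v-K[1,2])/K[1,1]*d,d],-1)
    return P@R.T+t
E
python3 - <<'E'
from h import *
for n in('top','side'):
    snap(n,n+'1'); print(n,manip.camera_model(n))
print(manip.read_clock())
E
```

```text
top {'K': array([[499.67489182,   0.        , 325.39743401],
       [  0.        , 499.67489182, 190.6676743 ],
       [  0.        ,   0.        ,   1.        ]]), 'xyz': array([ 350.98159833,  -79.4305393 , 1143.94161644]), 'attitude': array([[ 0.02236734, -0.98336961,  0.18023296],
       [-0.99974868, -0.02227365,  0.00254386],
       [ 0.00151289, -0.18024456, -0.98362066]])}
side {'K': array([[455.70734824,   0.        , 320.88250709],
       [  0.        , 455.70734824, 197.35492837],
       [  0.        ,   0.        ,   1.        ]]), 'xyz': array([482.18408937, 633.63165068, 741.62306951]), 'attitude': array([[-0.99516271, -0.07669519,  0.06139243],
       [-0.09669579,  0.65431576, -0.75001388],
       [ 0.01735242, -0.75232223, -0.65856674]])}
0.1
```

View pics/top1.png

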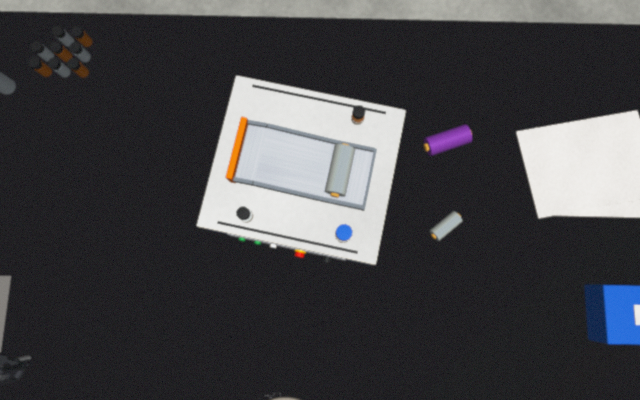

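View pics/side1.png

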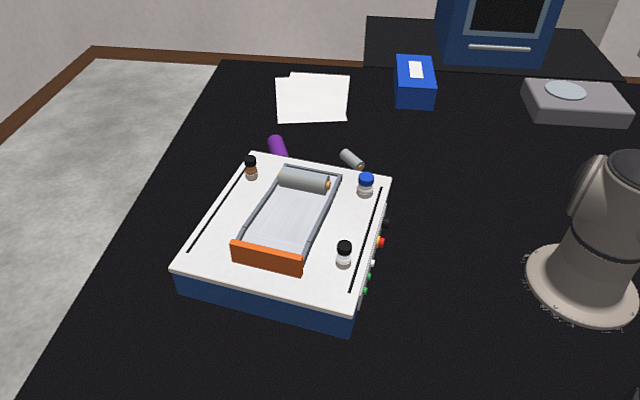

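The top view shows the deck corners near (237,76), (405,109), (377,264) and (198,226). The orange stop is at about (237,150), the grey roller on the infeed at (341,168), the amber vial at (358,115), the clear vial at (244,214) and the jar at (344,232). The purple and small rollers off the deck are decoys.

```bash
cat >> h.py <<'E'
def ray(n,uv,z):
    c=manip.camera_model(n);K=np.array(c['K']);R=np.array(c['attitude']);t=np.array(c['xyz'])
    uv=np.atleast_2d(uv).astype(float)
    r=np.c_[(uv[:,0]-K[0,2])/K[0,0],(uv[:,1]-K[1,2])/K[1,1],np.ones(len(uv))]@R.T
    return t+r*((z-t[2])/r[:,2])[:,None]
E
python3 - <<'E'
from h import *
np.set_printoptions(precision=1,suppress=True)
p=np.load('pics/top1_p.npy');d=np.load('pics/top1_d.npy')
P=pts('top',d)
# deck: hull of white pixels at z~100
w=((abs(P[...,2]-100)<12)&(p.min(-1)>150)).astype(np.uint8)
w=cv2.morphologyEx(w,cv2.MORPH_OPEN,np.ones((3,3),np.uint8))
cs=max(cv2.findContours(w,0,2)[0],key=cv2.contourArea)
hull=cv2.convexHull(cs)[:,0]
print('deck z',np.median(P[w>0][:,2]))
H=ray('top',hull,100)[:,:2].astype(np.float32)
r=cv2.minAreaRect(H);print(r)
hsv=cv2.cvtColor(p,cv2.COLOR_RGB2HSV)
# orange
o=(hsv[...,0]>5)&(hsv[...,0]<20)&(hsv[...,1]>200)&(hsv[...,2]>180)
o[:, :200]=0;o[:,260:]=0
O=P[o];print('orange n',o.sum(),'z',np.percentile(O[:,2],[5,50,95]))
T=O[O[:,2]>142]; print(cv2.minAreaRect(T[:,:2].astype(np.float32)))
ang=np.deg2rad(r[2]);
for a in (r[2],r[2]+90): print(a,np.cos(np.deg2rad(a)),np.sin(np.deg2rad(a)))
E
```

```text
deck z 100.70908794362958
((594.0606689453125, -27.671401977539062), (382.9964599609375, 343.62841796875), 79.14989471435547)
orange n 343 z [147.6 150.4 153.3]
((498.12078857421875, 45.13843536376953), (376.1055603027344, 84.93588256835938), 27.525835037231445)
79.14989471435547 0.18824025519474197 0.9821230097723087
169.14989471435547 -0.9821230097723087 0.1882402551947418
```

```bash
cat >> h.py <<'E'
A=np.deg2rad(79.15); C0=np.array([594.06,-27.67])
Y=np.array([np.cos(A),np.sin(A)]); X=np.array([Y[1],-Y[0]])
def loc(Q):
    Q=np.atleast_2d(Q); q=Q[:,:2]-C0; return np.c_[q@X,q@Y,Q[:,2]]
def wor(l): l=np.array(l,float); return np.r_[C0+l[0]*X+l[1]*Y,l[2]]
E
python3 - <<'E'
from h import *
np.set_printoptions(precision=1,suppress=True,linewidth=150)
for n in('top','side'):
    p=np.load(f'pics/{n}1_p.npy');d=np.load(f'pics/{n}1_d.npy')
    P=pts(n,d); L=loc(P.reshape(-1,3)).reshape(P.shape)
    hsv=cv2.cvtColor(p,cv2.COLOR_RGB2HSV)
    ins=(abs(L[...,0])<172)&(abs(L[...,1])<192)&(L[...,2]>90)
    o=ins&(hsv[...,0]>5)&(hsv[...,0]<20)&(hsv[...,1]>200)&(L[...,1]>50)
    O=L[o]; print(n,'orange',o.sum(),np.percentile(O,[2,50,98],axis=0).ravel())
    # ramp bed profile, midline
    for y in range(-110,150,10):
        m=ins&(abs(L[...,0])<25)&(abs(L[...,1]-y)<5)
        if m.sum(): print(y,np.median(L[m][:,2]),L[m][:,2].max(),end=' | ')
    print()
    # roller: z>125 in ramp at y<-20
    m=ins&(abs(L[...,0])<65)&(L[...,1]<0)&(L[...,2]>135)
    Q=L[m];print('roller',m.sum(),cv2.minAreaRect(Q[:,:2].astype(np.float32)),Q[:,2].max(),np.percentile(Q,[2,50,98],axis=0).ravel())
    top=Q[Q[:,2]>np.percentile(Q[:,2],60)];print(top.mean(0),cv2.fitLine(top[:,:2].astype(np.float32),2,0,.01,.01).ravel())
    # loose things
    m=ins&(abs(L[...,0])>68)&(L[...,2]>115)
    k,lab,st,ce=cv2.connectedComponentsWithStats(m.astype(np.uint8))
    for i in range(1,k):
        if st[i,4]>15:
            Q=L[lab==i];print('obj',ce[i],st[i,4],Q.mean(0),Q.min(0),Q.max(0))
E
```

```text
top orange 392 [-65.  131.9 141.8  -3.5 136.8 150.1  59.8 142.9 153.6]
-110 112.87753861592137 117.95097120236028 | -100 140.2244080516041 150.5722396198663 | -90 153.1875157450392 158.98722461467764 | -80 156.64527748072726 160.63726300642782 | -70 155.00402463657332 160.15724226552527 | -60 146.8698497697385 154.44036410790613 | -50 113.1539853494071 118.56632542702437 | -40 113.63999326228179 118.04362785733292 | -30 115.36087372896054 119.89365656465066 | -20 116.211357690667 120.84361824752398 | -10 117.5268061985438 122.65893504187636 | 0 118.99145075725482 123.4680107958601 | 10 119.84846858607295 124.17044827829648 | 20 121.40811190457396 127.1734690640435 | 30 122.5535371069102 126.53180949808495 | 40 123.6376786075466 129.48609865537207 | 50 125.04754671524188 130.2728655575894 | 60 126.38313158461926 130.71566892392661 | 70 127.3986206908487 132.55480599680334 | 80 128.52165662121354 133.27544007846313 | 90 129.05663387233312 133.73015101414842 | 100 128.7272438380458 134.09609047045092 | 110 127.72013796515205 132.0225963459868 | 120 126.6283576445586 131.30193548581178 |
[... 1462 characters left out ...]
2 133.93769130879514 | 100 130.28251447745765 133.44054775345262 | 110 129.27202643744045 131.95836735307273 | 130 151.52977816557086 153.20176489730454 | 140 150.90164428038395 154.56476109594962 | 
roller 887 ((0.5672111511230469, -73.55136108398438), (113.30218505859375, 44.90047073364258), 5.032281875610352) 160.7357057482061 [-51.6 -89.5 136.2  -2.2 -65.4 151.9  49.6 -56.  159.4]
[ -0.1 -75.4 157. ] [  1.   -0.   -0.1 -75.4]
obj [249.9 165.9] 263 [125.1 -85.6 140.8] [ 113.3 -103.5  115. ] [142.4 -75.3 159.4]
obj [364.8 183.5] 352 [-124.9 -104.9  138.8] [-141.4 -130.4  115.1] [-106.   -92.9  155.1]
obj [343.2 253. ] 377 [-130.2   99.   142.3] [-143.1   80.3  115.2] [-115.   107.7  160.4]
```

Measured values agree with the given sizes:

| Item | Measured |
|---|---|
| Deck | 383×344 mm |
| Crest | y≈91 |
| Stop face | y≈132, so the seat is at y≈111 and the foot at y≈−49 |
| Roller | y≈−78.6, top at z≈156 |

Next I go behind the roller.

```bash
cat >> h.py <<'E'
def rot(s=1):
    x=np.array([0,0,-1.]);z=np.r_[s*X,0];return np.c_[x,np.cross(z,x),z]
E
python3 - <<'E'
from h import *
np.set_printoptions(precision=2,suppress=True)
for s in(1,-1):
    for q in((0,-124,225),(0,-124,120),(0,90,145)): print(s,manip.solve_ik(wor(q),rot(s)))
J=manip.read_qpos()
best=min((1,-1),key=lambda s:np.abs(np.array(manip.solve_ik(wor((0,-124,225)),rot(s)))-J).max())
print(best)
manip.movep(wor((0,-124,225)),rot(best))
manip.command_gripper(50)
manip.move_l(wor((0,-124,150)),rate=100)
print(manip.read_clock(),manip.read_opening(),loc(manip.read_tcp_pos()),manip.read_ft_force())
snap('side','side2');snap('top','top2')
E
```

```text
1 [-0.39  0.47  1.35 -0.    1.33 -0.2 ]
1 [-0.39  0.56  1.49 -0.    1.09 -0.2 ]
1 [-0.03  0.58  1.39 -0.    1.18  0.16]
-1 [-0.39  0.47  1.35 -0.    1.33  2.94]
-1 [-0.39  0.56  1.49 -0.    1.09  2.94]
-1 [-0.03  0.58  1.39 -0.    1.18 -2.98]
1
3.9667 50.08366359799039 [[   0.44 -124.1   150.63]] [ 0.88 -0.17 -0.  ]
```

View pics/side2.png

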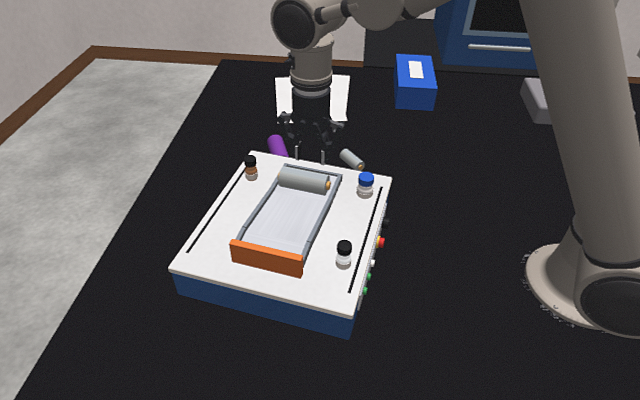

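View pics/top2.png

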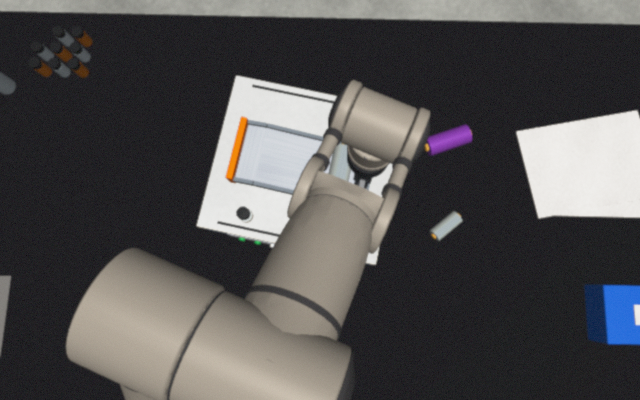

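The side view shows both fingertips, near (297,150) and (323,155), hanging behind the roller (303,180). I lower them and close the gap slowly.

```bash

python3 - <<'E'
from h import *
np.set_printoptions(precision=2,suppress=True)
R=rot(1)
print(manip.move_l(wor((0,-124,121)),R,rate=50,contact_N=6))
f0=manip.read_ft_force()
print(manip.move_l(wor((0,-100,121)),R,rate=15,contact_N=4))
print(manip.read_clock(),loc(manip.read_tcp_pos()),f0,manip.read_ft_force())
p,d=snap('side','side3')
print(manip.read_ft_force())
L=loc(pts('side',d).reshape(-1,3)).reshape(400,640,3)
m=(abs(L[...,0])<48)&(L[...,1]<0)&(L[...,1]>-110)&(L[...,2]>140)&(L[...,2]<163)
Q=L[m];t=Q[Q[:,2]>np.percentile(Q[:,2],60)];print(t.mean(0))
E
```

```text
False
False
6.55 [[  -0.03 -100.06  120.97]] [0.43 0.31 0.01] [-0.24  0.01 -0.77]
[ 0.97 -0.42 -0.24]
[  0.18 -69.56 157.81]
```

View pics/side3.png

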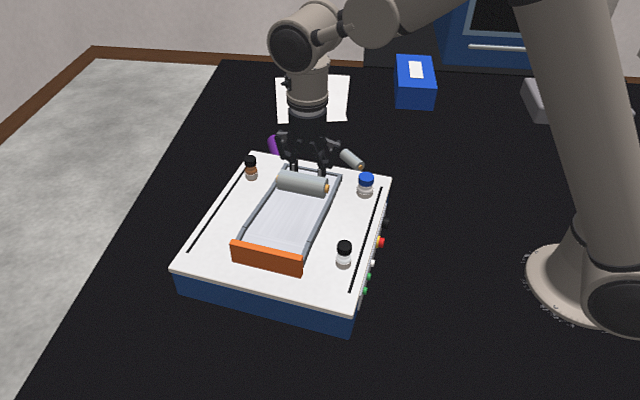

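The roller moved about 6 mm ahead of the fingers and is still square. I push on with a mid-slope check.

```bash

cat >> h.py <<'E'
def chk(f):
    p,d=snap('side',f); L=loc(pts('side',d).reshape(-1,3)).reshape(400,640,3)
    hsv=cv2.cvtColor(p,cv2.COLOR_RGB2HSV)
    t=manip.read_tcp_pos(); y=loc(t)[0,1]; b=112+max(0,(y+33+49))*.1228
    m=(abs(L[...,0])<48)&(L[...,1]>y+15)&(L[...,1]<y+70)&(L[...,2]>b+30)&(L[...,2]<b+52)&(hsv[...,1]<90)
    Q=L[m]; print(manip.read_clock(),loc(t),manip.read_ft_force(),'bed',b)
    if len(Q)<50: return
    u=Q[Q[:,2]>np.percentile(Q[:,2],60)]
    h=np.polyfit(u[:,0],u[:,1],1)
    print('top line',len(Q),u.mean(0),'skew',h[0])
E
python3 - <<'E'
from h import *
np.set_printoptions(precision=2,suppress=True)
R=rot(1)
manip.move_l(wor((0,-66,121)),R,rate=20); chk('s4')
manip.move_l(wor((0,0,121+66*.1228)),R,rate=22); chk('s5')
E
```

```text
8.5 [[ -0.01 -66.02 120.99]] [-0.46 -0.76  1.17] bed 113.96230216270106
top line 736 [ -0.97 -32.31 159.52] skew -0.009200431400771049
11.725 [[  0.01  -0.05 129.12]] [-0.52 -1.9   0.76] bed 122.062884349072
top line 843 [ -0.3   33.85 167.67] skew 0.0019473999359245994
```

View pics/s5.png

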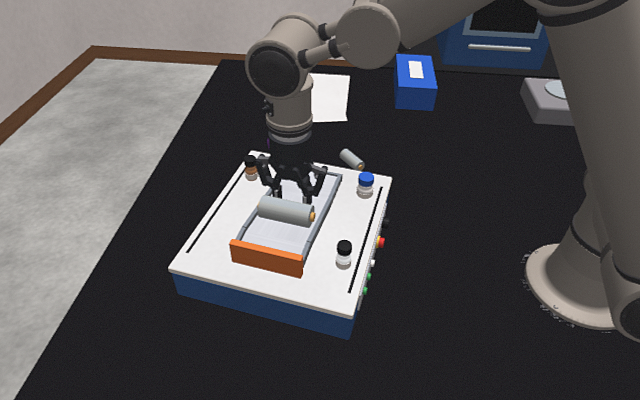

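The roller is square on the slope, near (287,208), with the fingers behind it and its centre about 32 mm ahead of the TCP. I continue over the crest.

```bash

python3 - <<'E'
from h import *
np.set_printoptions(precision=2,suppress=True)
R=rot(1)
z=lambda y:121+(y+66)*.1228
manip.move_l(wor((0,52,z(52))),R,rate=22); chk('s6')
manip.move_l(wor((0,72,z(68))),R,rate=12,contact_N=8); manip.hold(.4); chk('s7')
E
```

```text
14.3083 [[  0.01  51.97 135.47]] [-0.31 -2.03  0.36] bed 128.4519204020295
top line 960 [  0.    85.24 173.97] skew 0.011694948175195655
16.5833 [[  0.    71.99 137.44]] [ 1.11  0.61 -0.29] bed 130.91013400874448
top line 910 [  0.12 111.24 172.77] skew 0.007010865077306022
```

View pics/s7.png

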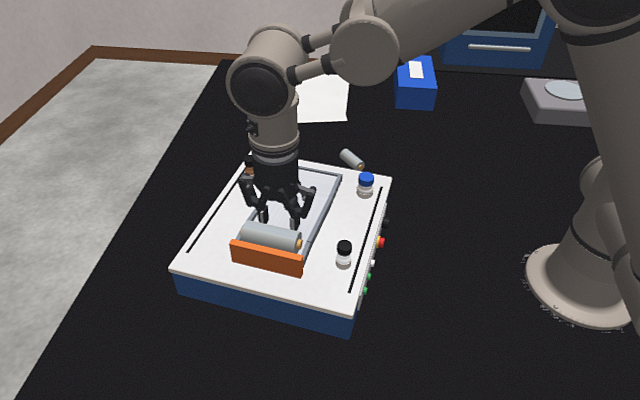

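The roller has run ahead of the fingers and dropped against the stop, with its top line at y≈111. I withdraw and verify.

```bash

python3 - <<'E'
from h import *
np.set_printoptions(precision=2,suppress=True)
R=rot(1)
manip.move_l(wor((0,45,145)),R,rate=40)
manip.move_l(wor((0,30,260)),R,rate=120)
manip.move_l(wor((-60,-120,320)),R,rate=150)
manip.movej([-1.0,0.2,1.5,0,1.4,0])
print(manip.read_clock(),manip.read_tcp_pos())
for n in('top','side'):
    p,d=snap(n,n+'9'); L=loc(pts(n,d).reshape(-1,3)).reshape(400,640,3)
    hsv=cv2.cvtColor(p,cv2.COLOR_RGB2HSV)
    m=(abs(L[...,0])<48)&(L[...,1]>80)&(L[...,1]<131)&(L[...,2]>158)&(L[...,2]<185)&(hsv[...,1]<90)
    Q=L[m];u=Q[Q[:,2]>np.percentile(Q[:,2],60)]
    print(n,len(Q),u.mean(0),np.polyfit(u[:,0],u[:,1],1)[0])
    m=(abs(L[...,0])<165)&(abs(L[...,1])<185)&(abs(L[...,0])>68)&(L[...,2]>115)&(L[...,2]<170)
    k,lab,st,ce=cv2.connectedComponentsWithStats(m.astype(np.uint8))
    for i in range(1,k):
        if st[i,4]>15: print(ce[i],L[lab==i].mean(0))
E
```

```text
20.9917 [ 326.62 -365.49  310.79]
top 903 [ -0.11 109.58 171.81] 0.005193677411902748
[357.91 113.83] [124.02 -91.74 145.6 ]
[244.05 213.65] [-130.53   90.17  147.72]
[343.3  232.84] [-126.21 -112.64  146.07]
side 967 [  0.4  111.69 172.69] 0.011768529274877234
[249.83 166.05] [125.12 -85.48 140.57]
[364.9  183.33] [-125.11 -104.93  139.28]
[343.14 253.09] [-130.13   99.13  142.06]
```

View pics/side9.png

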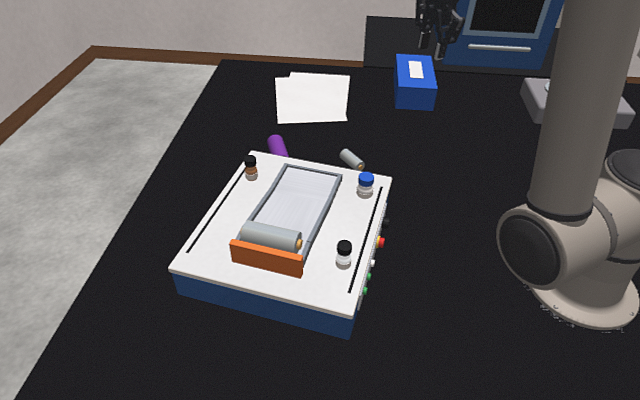

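View pics/top9.png

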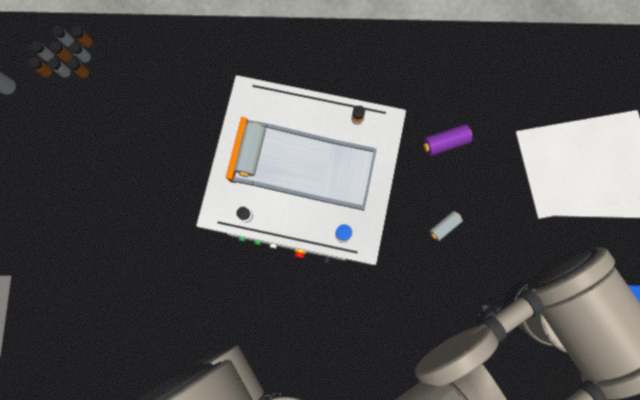

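```bash

python3 - <<'E'
from h import *
print(manip.read_ft_force(), np.abs(manip.read_dq()).max(), manip.read_clock())
manip.hand_in()
E
```

```text
[-0.15276331  1.04876944 -0.65380445] 0.0026668457985308197 21.0917
the job is handed in; nothing more can be done
```

I pushed the roller up the slope with two fingertips spread 50 mm apart, staying behind it at 12–22 mm/s, and over the crest into its seat. I then drew the hand clear and handed in at 21.1 s. The hand-in reports no verdict.

- **Seat:** the roller's top line measured y = 109.6 mm in the top view and 111.7 mm in the side view. The seat is at about 111 mm, so both are well within 4 mm. The two views disagree by about 2 mm, which is the calibration error.
- **Height and squareness:** its top was at 172 mm, where about 171 mm is expected when seated. Skew was about 0.01 rad.
- **Vials and jar:** all three were within 0.5 mm of where they began.
- **Forces:** the wrist force readings I took between moves were about 2 N or less. I read force only between moves, so any peak while moving was not recorded.
- **Free running:** mid-slope and again just below the crest, the roller lay against the fingers and square. It rolled the last few millimetres into the seat on its own.

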